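# Clip the tumbler's lid shut

## Robot

A 7-joint arm with a two-finger parallel gripper is mounted at the origin on the work surface. World frame = base frame: x ahead of the robot, y to its left, z up, the work surface at z = 0. Lengths are in m, angles in degrees, forces in N, time in s.
With the tool pointing down it reaches from about 0.425 to 0.875 m from the base axis. Payload 4.7 kg.
Tool frame: the origin (TCP) lies midway between the tips of the shut fingers; the grasp point (between the pads) lies 19 mm behind it; z points along the fingers, y is the line along which they close (so a half turn about z gives the same grasp; the last joint's range is limited). The gripper opens to 87 mm and grips with 3 to 60 N. Pads are 19 mm wide; open, the fingers measure 117 mm over their backs; the gripper's body (75 mm by 190 mm) begins 51 mm behind the grasp point.
Start: joints at [-64.567, 18.392, -4.016, 83.108, 1.295, 78.541, -3.26], TCP at [0.271, 0.591, 0.223] pointing down, gripper open.
Joint ranges: [-163.93, 163.93], [-17.29, 119.83], [-79.2, 71.16], [3.27, 140.29], [-89.18, 269.18], [5.43, 117.66], [-154.24, 154.24]. Speed limits (degrees/s): [147.25, 147.25, 180, 180, 180, 180, 180].

## Interface

Orientations are given as [roll, pitch, yaw] about the fixed x, y, z axes, in that order (R = Rz(yaw) Ry(pitch) Rx(roll)).
In Python, from cell import env, viewer, boxes_of, masks_of gives the robot as it stands. The module is installed in compiled form; this text tells all that it offers.
- The arm moves only by the tool apply_moves, never from a script. Its argument "moves" is a list of rows, each a list of 7 numbers: the shift along the tool's x, y, z scaled (see below), then the turn, a rotation vector about the tool's x, y, z scaled (see below), then the opening, from 0 (shut) to 1 (fully open). A call has 1 to 20 rows; each row is the pose to reach, as a shift and turn from the pose commanded when the call began, along the tool's axes at that moment; what a row does not reach only later rows make up. The controller multiplies each number of a shift by 0.2 m and each number of a turn by 1.5 rad. A row lasts 1/10 s, in which the tool goes at most 50 mm and 8.59 degrees, less where a joint would pass 70% of its speed; a pose out of reach is approached as far as the arm can. A call with a number of a shift or a turn outside -1 to 1 is refused whole. A call with a gripper value outside its range is refused whole. The fingers move at their own pace and stop on an object; "grip_force" is the grip in N (left out, the last holds). Time passes only in rows, so rows that repeat a pose let the fingers close. It gives the time, the measured TCP pose, the force, the opening and the grip force at its end, in the units of the state.
- env.get_obs(): the state, without advancing time (a new reading comes with each control period).
- viewer.read_camera(name): name is "scene" or "top" or "wrist"; returns the picture (420x560x3 uint8, red, green, blue); there is no depth.
- viewer.get_calibration(name): a dict with "fov_y" (degrees; the focal length in pixels is half the picture's height over the tangent of half this angle, whatever the lens; pixels are square), "cx", "cy" (the principal point, pixels), "position" and "orientation" of the camera in the world. Camera axes: x right, y up, looking along -z (the intrinsics and any distortion apply to the point x, -y, -z); pixel columns grow to the right and rows downward; lengths in m; the calibration is good to about 2 mm. A picture is of the moment at which its call begins: read the wrist's pose just before it. get_calibration takes no time and is no camera call; for the wrist camera it gives the pose at the moment of the call.
- env.sign_off(): hands the job in; it is judged then, once.
Trained networks look in the newest picture that a camera, given by its name, has taken for a name from the list of things; names that differ only in an ending like _2 or _b are one class to them, and where a whole thing is asked for, a point or a joint stands for the part that bears it (a point fixed in the world has none). Each returns a list of dicts, best first, with "conf" (0 to 1); they miss things now and then, are a little off and sometimes report something else, mostly with a low value. They report only what shows in the picture. A call takes as long as a camera call.
- boxes_of(camera, target): "location" ([column, row] in pixels, amid what is visible of it).
- masks_of(camera, target): "pixels" (420x560 bool, what is visible of it) and "location" ([column, row] in pixels, amid what is visible of it).
The state is a dict: "time_s": time; "qpos": joint angles; "joint_velocities": joint speeds; "effort": joint torques, N m; "tool_pos": TCP position; "tool_rot": TCP orientation; "force": force on the tool from outside, world axes, zero at the start; "wrist_torque": the same for the moment, N m; "grip_width": finger opening in m; "grasp_force": force on a finger pad.
Only numpy, scipy, OpenCV 4.12 (cv2) and the standard library are available. Lean on these libraries where they do the work, as an engineer would, in place of code of your own. Each camera call takes 0.05 s, during which the arm holds its last target. There are 200 camera calls.

## Task

The lid of the stone tumbler's barrel is on and only its R-clip is missing. Roll the barrel round on its rollers until the cross hole in the lid's stud stands upright (either way up), then take the clip from the tool block and push its straight leg down through the hole until the bow has sprung over the stud and sits round it, and let go. Leave everything else on the bench where it is.

Things in the scene. Friction and masses are not known exactly. Their poses are not given: they have to be found in the camera images.
- tumbler: Grey bench tumbler, fixed to the bench: a sheet-steel base 210 mm (x) by 270 mm (y), two parallel rubber rollers and a motor cover 161 mm tall at its -y end. Origin on the bench under the barrel; z up, y level, along the barrel towards the lid. The barrel's axis is level, along this y, 139 mm above the origin.
- barrel (a joint): Turn (rad) of the barrel, a black rubber cylinder 130 mm in diameter lying on the rollers, right-handed about the tumbler's +y. It turns endlessly either way, drags by about 0.1 N m (1.5 N at its rim), stays where it is left and cannot shift. At 0, pi or any multiple of pi the stud's cross hole stands upright.
- barrel_top (a point): Fixed point on top of the barrel, 204 mm above the bench, 35 mm from the tumbler's origin to its -y: midway along the bare rubber, which reaches 65 mm either way along y (then, towards +y, the lid). Closed fingertips pressed here with about 8 N and moved across carry the rubber along (friction 0.5 or more).
- stud (a point): Plain steel stud 20 mm thick in the lid's middle; turns with the barrel. Origin at the centre of its cross hole, on the barrel's axis, 97 mm from the tumbler's origin along its y; y out along the stud, z along the hole (either end may be up). The hole goes right through, 6.6 mm wide, countersunk to 11 mm at both mouths. The stud ends 15 mm beyond the hole.
- lid_face (a point): Centre of the aluminium lid's flat face, 132 mm in diameter, 42 mm behind the cross hole. Two ribs 6 mm high and 12 mm wide stand on it in line with the cross hole, leaving 36 mm from them to the clip's place: open the fingers only partly there. A black sleeve 25 mm thick covers the stud from the lid to 6 mm short of the hole's centre.
- clip: R-clip of 5 mm steel wire, 98 mm long, 50 g, standing in the tool block, straight leg down, 24 mm deep in a hole; it may lean by up to 4 degrees. Origin at that leg's tip, z up along the leg to the coil, x from it towards the bowed leg; the clip lies in its xz plane, which must stand square to the stud, either side foremost. The bowed leg ends 25 mm above the tip and reaches to x = 17 mm.
- clip_coil (a point): Centre of the clip's double coil, the place to grip: 23 mm in diameter, 11 mm wide with flat faces to the clip's +y and -y; 86.5 mm above the straight leg's tip and at x = 9 mm. In the block it stands about 122 mm above the bench.
- clip_seat (a point): Point on the straight leg's axis, 48.5 mm from its tip and 38 mm below the coil's centre: it lies on the stud's centre when the clip is home, the bow then closed round the stud.
- clip_bow (a joint): Angle (rad) by which the bowed leg is sprung open about the coil: 0 relaxed, about 0.1 while its throat passes over the stud. Spring 9 N m/rad: pushing it over takes up to about 10 N straight down, then it draws itself home; past home it becomes much stiffer.
- block: Wooden tool block, fixed, 60 mm (x) by 170 mm (y) by 60 mm tall, with the clip near its -y end (at y = -50 mm) and short points and handles, up to 120 mm above the bench, in its +y half. Origin under its centre, z up.
- brush: Bystander: dust brush 200 mm long, lying; leave it alone. Origin under its middle.
- rasp: Bystander: rasp 270 mm long with a wooden handle, lying; leave it alone. Origin under its middle.
- chisel: Bystander: steel stone chisel 180 mm long, lying before the tumbler's lid end; leave it alone. Origin under its middle.
- sanding_block: Bystander: cork sanding block 92 mm long, beside the tool block; leave it alone. Origin under its middle.
- grit_jar: Bystander: lidded grit jar 68 mm wide, 85 mm tall; leave it alone. Origin under its middle.
- lump: Bystander: grey-green soapstone lump 130 mm long; leave it alone. Origin under its middle.
- offcut: Bystander: small white stone offcut, 55 mm; leave it alone. Origin under its middle.
- mallet: Bystander: round wooden mallet standing on its head, 90 mm wide, 210 mm tall; leave it alone. Origin under its middle.

How it is judged (in metres and radians):
On the way:
1. the barrel is rolled until the stud's cross hole stands upright, within 9 degrees (angle between the z axis of stud and the z axis of tumbler, either way round below 0.157 rad), for 0.2 s.
At the end, for the whole second after the job is handed in: The clip's leg is through the cross hole and home (seat point within 4 mm of the stud's centre, in line within 14 degrees), the bow is shut round the stud (open by under 0.05 rad), the hole is upright within 17 degrees, clip and barrel at rest (distance between clip_seat and stud below 0.004 m and angle between the z axis of clip and the z axis of stud, either way round below 0.25 rad and value of joint clip_bow below 0.05 rad and angle between the z axis of stud and the z axis of tumbler, either way round below 0.3 rad and linear speed of clip below 0.02 m/s and velocity of joint barrel between -0.1 and 0.1 rad/s); the robot touches nothing.
It fails at once if one of the loose things standing about (brush, rasp, chisel, sanding block, jar, stones, mallet) is pushed more than 30 mm (distance of any of brush, rasp, chisel, sanding_block, grit_jar, lump, offcut, mallet from where it was at the start of the episode above 0.03 m).
It also fails if it takes over 67 s, if anything falls off the work surface, if the arm or the gripper's body presses on something with over 40 N, if the wrist force passes 120 N, or if a joint passes its speed limit or range.

## Working session

There is one attempt and no reset: what is moved stays moved. The work goes in short steps, Python scripts to look and compute and a tool call to move; the robot and the scene stay as the last step left them, time stands still between calls to the robot, and variables do not carry over. Pictures are saved under pics/ and viewed, at most 10 in all, crops included, and the job is handed in when it is done.

Besides the shell and the picture viewer there is one more tool, called after "Emit:" in YAML: its name, and indented under it one key for each argument. apply_moves: Moves the arm, as the interface text tells. Shifts and turns lie within -1 to 1; 1 stands for 0.2 m of shift or 1.5 rad of turn. Its arguments: {"type":"object","properties":{"moves":{"type":"array","items":{"type":"array","items":{"type":"number","minimum":-1,"maximum":1}}},"grip_force":{"type":"number"}},"required":["moves"]}

```bash
mkdir -p pics; cat > h.py <<'E'
import numpy as np, cv2
from scipy.spatial.transform import Rotation as R
from cell import env, viewer, boxes_of, masks_of
def rot(o):
    o=np.array(o,float)
    if o.shape==(3,3): return o
    if o.size==4: print('quat',o); return R.from_quat(o).as_matrix()
    return R.from_euler('xyz',o,degrees=True).as_matrix()
def ray(cal,px):
    f=210/np.tan(np.radians(cal['fov_y'])/2)
    d=np.array([(px[0]-cal['cx'])/f,-(px[1]-cal['cy'])/f,-1.])
    return np.array(cal['position']),rot(cal['orientation'])@d
def onz(cal,px,z):
    p,d=ray(cal,px); return p+d*(z-p[2])/d[2]
def proj(cal,P):
    f=210/np.tan(np.radians(cal['fov_y'])/2)
    c=rot(cal['orientation']).T@(np.array(P)-cal['position'])
    return np.array([cal['cx']+f*c[0]/-c[2],cal['cy']-f*c[1]/-c[2]])
def tri(a,b):
    A=np.zeros((3,3));v=np.zeros(3)
    for p,d in (a,b):
        d=d/np.linalg.norm(d);M=np.eye(3)-np.outer(d,d);A+=M;v+=M@p
    return np.linalg.solve(A,v)
def snap(n,f):
    im=viewer.read_camera(n); cv2.imwrite('pics/'+f,im[:,:,::-1]); return im
E
python3 - <<'E'
from h import *
print(env.get_obs())
for n in ('scene','top','wrist'):
    print(n,viewer.get_calibration(n)); snap(n,n+'0.png')
for n in ('scene','top'):
    for t in ('tumbler','stud','lid_face','barrel','clip','clip_coil','block','mallet','grit_jar','chisel','sanding_block','brush','rasp','lump','offcut'):
        r=boxes_of(n,t)[:2]; c=viewer.get_calibration(n)
        print(n,t,[(np.round(x['location']),round(x['conf'],2),onz(c,x['location'],0).round(3)) for x in r])
E
```

```text
{'time_s': 0.0, 'qpos': array([-64.5673811 ,  18.43762193,  -4.01434041,  83.17516887,
         1.29679381,  78.5381705 ,  -3.25918013]), 'joint_velocities': array([ 0.06327927,  0.09990685, -0.06340278, -0.05250118,  0.05143202,
       -0.04971283,  0.01582639]), 'effort': array([ 2.07528051e-04, -4.91287744e+01, -4.04001307e-01, -3.12527490e+01,
       -6.39008288e-02,  4.37220780e-02,  1.72703194e-04]), 'tool_pos': array([0.27068124, 0.5903661 , 0.22147529]), 'tool_rot': array([-1.79894373e+02,  7.77845973e-03,  1.55377191e+02]), 'force': array([-0.75978166,  0.29702516, -1.16093265]), 'wrist_torque': array([0.01116763, 0.02468846, 0.00416026]), 'grasp_force': 0.0, 'grip_width': 0.08688777907326473}
scene {'fov_y': 43.43392488960483, 'cx': 279.73391488666124, 'cy': 206.56374009150318, 'position': array([ 1.18682714, -1.08521852,  1.40320478]), 'orientation': array([44.97053072, -1.10787546, 31.39730284])}
top {'fov_y': 52.426479308847775, 'cx': 285.53189416673075, 'cy': 216.73379684763304, 'position': array([ 0.42680856, -0.00620459,  1.28394245]), 'orientation': array([  7.290356
[... 2303 characters left out ...]
6 , 0.   ]))]
top grit_jar [(array([267., 149.]), 0.66, array([0.801, 0.055, 0.   ])), (array([345., 213.]), 0.15, array([ 0.606, -0.188,  0.   ]))]
top chisel [(array([288., 196.]), 0.68, array([ 0.654, -0.014,  0.   ])), (array([345., 209.]), 0.54, array([ 0.619, -0.187,  0.   ]))]
top sanding_block [(array([198., 208.]), 0.86, array([0.614, 0.259, 0.   ]))]
top brush [(array([180., 305.]), 0.71, array([0.321, 0.298, 0.   ])), (array([267., 149.]), 0.43, array([0.801, 0.055, 0.   ]))]
top rasp [(array([122., 228.]), 0.98, array([0.548, 0.485, 0.   ]))]
top lump [(array([208., 176.]), 0.92, array([0.711, 0.232, 0.   ]))]
top offcut [(array([233., 280.]), 0.51, array([0.398, 0.144, 0.   ]))]
```

```bash
python3 - <<'E'
import cv2
t=cv2.imread('pics/top0.png')[110:350,100:480]; s=cv2.imread('pics/scene0.png')[110:360,160:400]
cv2.imwrite('pics/a.png',cv2.resize(t,None,fx=2.1,fy=2.1,interpolation=3))
cv2.imwrite('pics/b.png',cv2.resize(s,None,fx=2.4,fy=2.4,interpolation=3))
E
```

```text
(no output)
```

View pics/a.png

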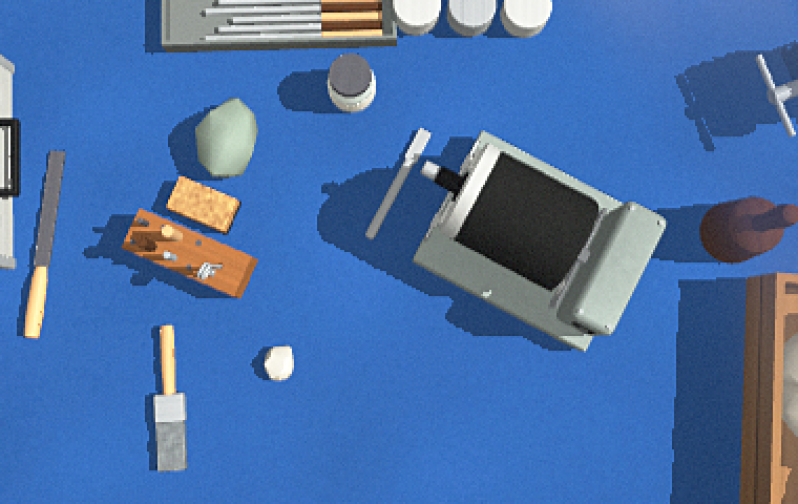

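View pics/b.png

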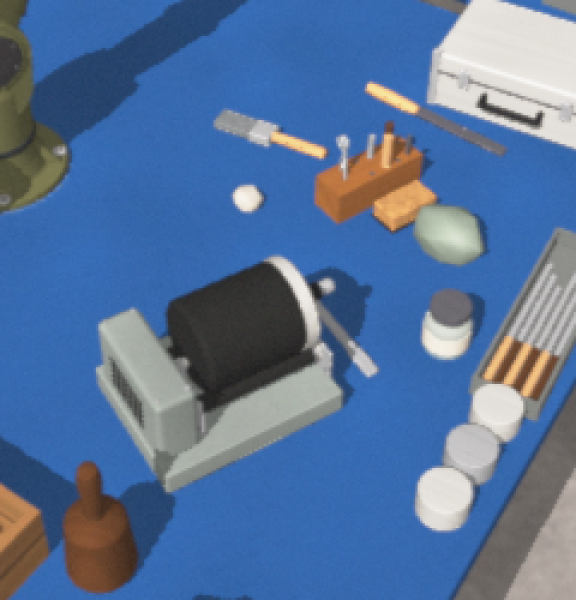

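```bash
python3 - <<'E'
from h import *
c=viewer.get_calibration('top'); g=lambda a,z:onz(c,(np.array(a)/2.1+[100,110]),z)
print('stud end',g((429,168),.139),'lid corners',g((497,150),.139),g((453,240),.139),'back',g((600,207),.139),g((556,290),.139))
print('base corners',g((485,132),.02),g((415,258),.02),g((587,350),.02))
print('block corners top',g((137,210),.06),g((258,260),.06),g((241,292),.06),g((124,243),.06))
print('clip coil approx',g((210,269),.122))
cs=viewer.get_calibration('scene'); gs=lambda a:ray(cs,np.array(a)/2.4+[160,110])
p=tri(gs((343,142)),ray(c,np.array((210,268))/2.1+[100,110])); print('clip tri',p)
p=tri(gs((326,286)),ray(c,np.array((429,168))/2.1+[100,110])); print('stud tri',p)
w=viewer.get_calibration('wrist'); o=env.get_obs(); T=rot(o['tool_rot'])
print('cam in tool',T.T@(w['position']-o['tool_pos'])); print(T.T@rot(w['orientation']))
E
```

```text
stud end [ 0.64795126 -0.0571576   0.139     ] lid corners [ 0.6736867  -0.14540165  0.139     ] [ 0.55451229 -0.0894466   0.139     ] back [ 0.60144775 -0.27902612  0.139     ] [ 0.49304093 -0.2217974   0.139     ]
base corners [ 0.72542757 -0.14241346  0.02      ] [ 0.5410125  -0.04459088  0.02      ] [ 0.41699375 -0.28734398  0.02      ]
block corners top [0.59572453 0.34105233 0.06      ] [0.53012262 0.17161464 0.06      ] [0.4858977 0.1930548 0.06     ] [0.54964145 0.35628705 0.06      ]
clip coil approx [0.51186386 0.22442561 0.122     ]
clip tri [0.51418544 0.22416352 0.12967665]
stud tri [ 0.64818487 -0.05669548  0.14068669]
cam in tool [ 0.07738366 -0.00046236 -0.16123548]
[[-8.52404510e-04  9.58751848e-01  2.84243148e-01]
 [ 9.99999418e-01  1.00520796e-03 -3.91710327e-04]
 [-6.61276475e-04  2.84242648e-01 -9.58752147e-01]]
```

```bash
cat >> h.py <<'E'
def go(p,Rt,n=None):
    """rows in tool units from the current pose to target p, rotation Rt"""
    o=env.get_obs();T=rot(o['tool_rot']);Rt=rot(Rt)
    s=T.T@(np.array(p)-o['tool_pos']);v=R.from_matrix(T.T@Rt).as_rotvec()
    n=int(np.ceil(max(np.abs(s).max()/.2,np.abs(v).max()/1.5)))
    print('shift',(s/.2).round(3),'turn',(v/1.5).round(3),'calls>=',n,'rows>=',round(max(np.linalg.norm(s)/.05,np.linalg.norm(v)/.15),1))
E
python3 - <<'E'
from h import *
go([.514,.224,.25],env.get_obs()['tool_rot'])
E
```

```text
shift [-1.87  -1.161 -0.137] turn [0. 0. 0.] calls>= 2 rows>= 8.8
```

Emit:
apply_moves:
  moves:
    - [-0.23,-0.145,-0.1,0,0,0,1]
    - [-0.46,-0.29,-0.137,0,0,0,1]
    - [-0.7,-0.435,-0.137,0,0,0,1]
    - [-0.93,-0.58,-0.137,0,0,0,1]

```text
time_s: 2.05
tool_pos: [0.3801, 0.4257, 0.2506]
tool_rot: [179.9, 0.0, 155.4]
force: [0.9, -0.6, -0.5]
grip_width: 0.0868
grasp_force: 0.0
```

Emit:
apply_moves:
  moves:
    - [-0.23,-0.145,0,0,0,0,1]
    - [-0.46,-0.29,0,0,0,0,1]
    - [-0.7,-0.435,0,0,0,0,1]
    - [-0.94,-0.58,0,0,0,0,1]
    - [-0.94,-0.58,0,0,0,0,1]
    - [-0.94,-0.58,0,0,0,0,1]

```text
time_s: 2.65
tool_pos: [0.5041, 0.2386, 0.2501]
tool_rot: [-180.0, 0.1, 154.9]
force: [-0.5, 0.4, 0.1]
grip_width: 0.0875
grasp_force: 0.0
```

```bash
python3 - <<'E'
from h import *
o=env.get_obs(); print(o['time_s'],o['tool_pos'],o['tool_rot'],o['qpos'],o['force'],np.abs(o['joint_velocities']).max())
c=viewer.get_calibration('wrist'); im=snap('wrist','w1.png')
cv2.imwrite('pics/w1b.png',cv2.resize(im[:,:,::-1],None,fx=1.4,fy=1.4,interpolation=3))
for t in('clip','clip_coil','block'): print(t,[(x['location'],x['conf'],onz(c,x['location'],.122)) for x in boxes_of('wrist',t)[:2]])
E
```

```text
2.65 [0.50409819 0.23857195 0.25011033] [-1.79970180e+02  1.05412564e-01  1.54914322e+02] [-38.98564451   6.2569535   11.81215798  94.65517257  -1.19802181
  79.18083462  37.89644173] [-0.47926361  0.35063103  0.08076704] 4.321484025509243
clip [([272.5, 204.9], 0.69, array([0.51055842, 0.23272836, 0.122     ]))]
clip_coil [([273.2, 204.8], 0.83, array([0.51072168, 0.23327393, 0.122     ])), ([145.8, 110.8], 0.69, array([0.40382531, 0.17822634, 0.122     ]))]
block [([328.6, 194.9], 0.61, array([0.52204491, 0.27681645, 0.122     ]))]
```

View pics/w1b.png

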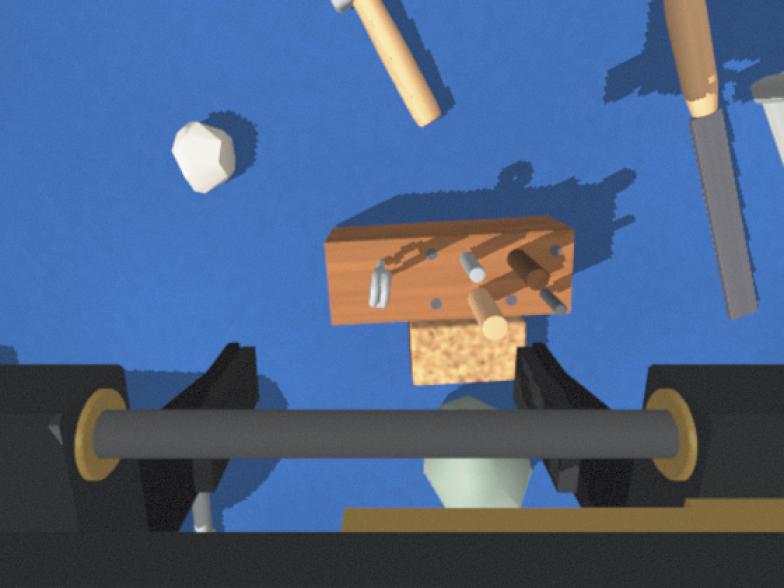

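```bash
python3 - <<'E'
from h import *
r=masks_of('wrist','clip_coil')[:2]
for m in r:
    v,u=np.nonzero(m['pixels']); print(m['location'],m['conf'],u.size,u.min(),u.max(),v.min(),v.max())
im=cv2.imread('pics/w1.png')[180:225,255:300]; cv2.imwrite('pics/clipc.png',cv2.resize(im,None,fx=12,fy=12,interpolation=0))
th=np.radians(63)
go([.641,-.071,.30],(R.from_euler('z',63,degrees=True)*R.from_euler('x',180,degrees=True)*R.from_euler('y',-20,degrees=True)).as_matrix())
E
```

```text
[271.4, 207.0] 0.73 398 264 279 186 219
shift [-1.294 -1.149 -0.252] turn [ 0.188 -0.18   1.065] calls>= 2 rows>= 11.0
```

View pics/clipc.png

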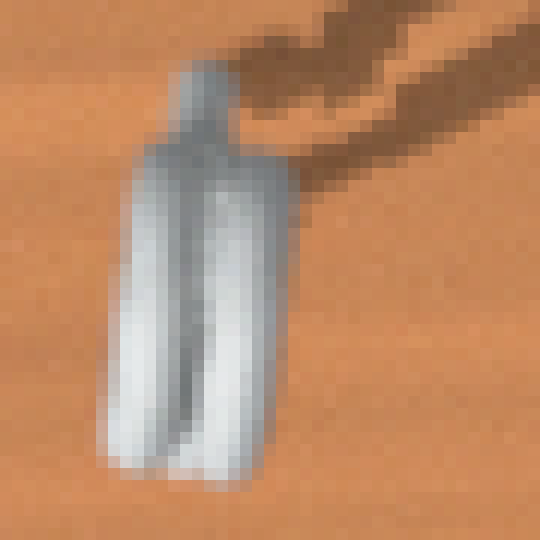

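Emit:
apply_moves:
  moves:
    - [-0.2,-0.18,-0.04,0,0,0.1,0.5]
    - [-0.4,-0.36,-0.08,0,0,0.2,0.3]
    - [-0.6,-0.5,-0.12,0,0,0.3,0]
    - [-0.65,-0.57,-0.13,0,0,0.4,0]
    - [-0.65,-0.57,-0.13,0,0,0.5,0]
    - [-0.65,-0.57,-0.13,0,0,0.5,0]

```text
time_s: 3.5
tool_pos: [0.5722, 0.0862, 0.2758]
tool_rot: [180.0, -0.0, 112.4]
force: [-0.3, 1.0, -1.0]
grip_width: 0.0468
grasp_force: 0.0
```

```bash
python3 - <<'E'
from h import *
o=env.get_obs(); print(o['time_s'],o['tool_pos'],o['tool_rot'])
go([.641,-.071,.30],(R.from_euler('z',63,degrees=True)*R.from_euler('x',180,degrees=True)*R.from_euler('y',-20,degrees=True)).as_matrix())
E
```

```text
3.5 [0.57222027 0.08619485 0.27584624] [ 1.79984857e+02 -2.57713435e-02  1.12409927e+02]
shift [-0.858  0.018 -0.121] turn [ 0.1   -0.218  0.569] calls>= 1 rows>= 6.2
```

Emit:
apply_moves:
  moves:
    - [-0.2,0,-0.05,0,-0.05,0.1,0]
    - [-0.4,0,-0.12,0.03,-0.1,0.2,0]
    - [-0.6,0,-0.12,0.05,-0.14,0.3,0]
    - [-0.8,0.01,-0.12,0.07,-0.18,0.4,0]
    - [-0.86,0.02,-0.12,0.1,-0.22,0.5,0]
    - [-0.86,0.02,-0.12,0.1,-0.22,0.57,0]
    - [-0.86,0.02,-0.12,0.1,-0.22,0.57,0]
    - [-0.86,0.02,-0.12,0.1,-0.22,0.57,0]

```text
time_s: 4.3
tool_pos: [0.642, -0.0691, 0.2983]
tool_rot: [-179.9, 20.2, 63.3]
force: [-0.3, -0.3, -0.0]
grip_width: 0.0001
grasp_force: 0.0
```

```bash
python3 - <<'E'
from h import *
o=env.get_obs(); print(o['time_s'],o['tool_pos'],o['tool_rot'],o['qpos'])
c=viewer.get_calibration('wrist'); im=snap('wrist','w2.png')
cv2.imwrite('pics/w2b.png',cv2.resize(im[:,:,::-1],None,fx=1.4,fy=1.4,interpolation=3))
np.save('w2.npy',[c['position'],c['orientation']])
for t in('stud','lid_face'): print(t,[(x['location'],x['conf'],onz(c,x['location'],.139)) for x in boxes_of('wrist',t)[:2]])
E
```

```text
4.3 [ 0.64199121 -0.0690551   0.29833648] [-179.92346974   20.16034536   63.34713064] [-27.81352566  25.93549812  32.7374838   71.01314152   4.74005798
  95.01491832 -23.37239012]
stud [([273.7, 191.1], 0.72, array([ 0.61140233, -0.12767812,  0.139     ]))]
lid_face [([273.2, 169.4], 0.66, array([ 0.62147033, -0.10682647,  0.139     ]))]
```

View pics/w2b.png

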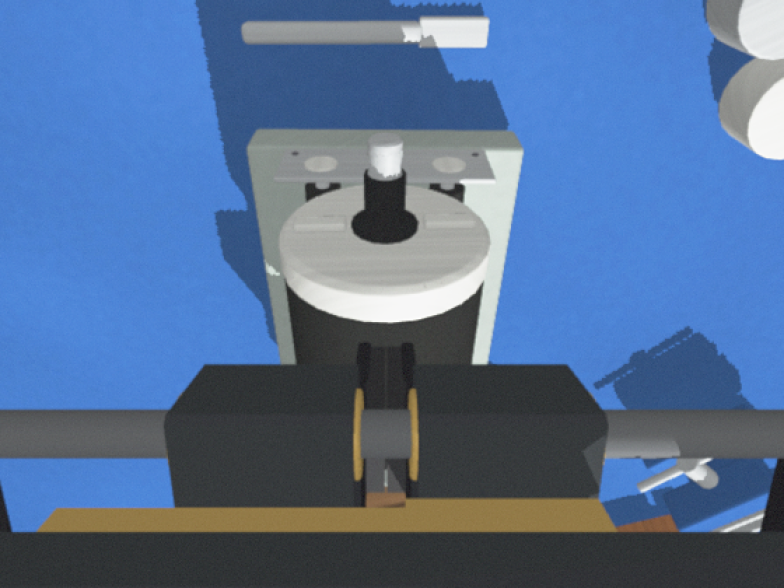

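```bash
python3 - <<'E'
from h import *
c=viewer.get_calibration('wrist'); q=np.load('w2.npy'); c['position'],c['orientation']=q
g=lambda a,z:onz(c,np.array(a)/1.4,z)
L=g((385,236.5),.139);S=g((386.5,140),.139)
print('lid',L,'studend',S,np.linalg.norm(S-L),np.degrees(np.arctan2(*(S-L)[[1,0]])))
# base front corners
A=g((252,131),.02);B=g((521,131),.02);print(A,B,np.linalg.norm(A-B),np.degrees(np.arctan2(*(B-A)[[1,0]])))
yaw=np.radians(-27);X=np.array([np.cos(yaw),np.sin(yaw),0]);Y=np.array([-np.sin(yaw),np.cos(yaw),0])
def onlid(a,off):
    p,d=ray(c,np.array(a)/1.4);P0=L+Y*off;t=((P0-p)@Y)/(d@Y);r=p+t*d-L;return r@X,r[2]
for off in(.006,):
    a,b=onlid((320,225.5),off),onlid((450.5,219.5),off);print(a,b,np.degrees(np.arctan2(b[1]-a[1],b[0]-a[0])))
for e in((281,240),(489,240),(385,183),(385,291)):print(onlid(e,0))
E
```

```text
lid [ 0.62310288 -0.10710729  0.139     ] studend [ 0.65197388 -0.05166952  0.139     ] 0.06250504674935975 62.49030722487911
[ 0.54082048 -0.03865721  0.02      ] [ 0.72886928 -0.13325071  0.02      ] 0.21050007607365712 -26.70359874216203
(np.float64(-0.040700173519610694), np.float64(-0.002949863216820392)) (np.float64(0.04179997334976902), np.float64(-0.011356402343995708)) -5.818201646026692
(np.float64(-0.06453640362205032), np.float64(0.004765922975227765))
(np.float64(0.06478232817946816), np.float64(0.003617186476798484))
(np.float64(-0.00011442098316007564), np.float64(-0.07685426519546412))
(np.float64(8.46184489984915e-05), np.float64(0.056836504460522075))
```

```bash
cat >> h.py <<'E'
yaw=np.radians(-27);X=np.array([np.cos(yaw),np.sin(yaw),0]);Y=np.array([-np.sin(yaw),np.cos(yaw),0]);Z=np.array([0,0,1.])
O=np.array([.6004,-.1517,0])
def press(thdeg,r):
    t=np.radians(thdeg);n=np.sin(t)*X+np.cos(t)*Z
    return O-.035*Y+.139*Z+r*n, np.c_[Y,np.cos(t)*X-np.sin(t)*Z,-n]
E
python3 - <<'E'
from h import *
print(press(-21,.085)[0]);go(*press(-21,.085))
E
```

```text
[ 0.55736914 -0.1690561   0.21835434]
shift [-0.451 -0.153  0.598] turn [-0.241  0.231  0.044] calls>= 1 rows>= 3.4
```

Emit:
apply_moves:
  moves:
    - [-0.15,-0.05,0.1,-0.08,0.07,0.01,0]
    - [-0.3,-0.1,0.25,-0.16,0.15,0.03,0]
    - [-0.45,-0.15,0.45,-0.24,0.23,0.044,0]
    - [-0.45,-0.15,0.6,-0.24,0.23,0.044,0]
    - [-0.45,-0.15,0.6,-0.24,0.23,0.044,0]
    - [-0.45,-0.15,0.6,-0.24,0.23,0.044,0]

```text
time_s: 5.05
tool_pos: [0.5574, -0.1699, 0.2188]
tool_rot: [159.0, 0.0, 62.8]
force: [0.7, 0.5, 1.1]
grip_width: 0.0002
grasp_force: 0.0
```

Emit:
apply_moves:
  moves:
    - [0,0,0.03,0,0,0,0]
    - [0,0,0.06,0,0,0,0]
    - [0,0,0.08,0,0,0,0]
    - [0,0,0.095,0,0,0,0]
    - [0,0,0.095,0,0,0,0]

```text
time_s: 5.55
tool_pos: [0.565, -0.1735, 0.201]
tool_rot: [158.9, 0.2, 62.8]
force: [0.9, 1.3, 1.8]
grip_width: 0.0005
grasp_force: 1.1
```

```bash
python3 - <<'E'
from h import *
o=env.get_obs(); print(o['tool_pos'],o['tool_rot'],o['force'],o['qpos'])
go(*press(-21,.065))
E
```

```text
[ 0.56499233 -0.17345856  0.20096256] [1.58944575e+02 1.52185952e-01 6.28092868e+01] [0.9419868  1.3478973  1.82764387] [-28.87493841  -5.29768111  38.0701581  113.52266297  12.39187669
  51.0989828  -23.64807972]
shift [ 0.002 -0.01   0.003] turn [ 0.001  0.002 -0.001] calls>= 1 rows>= 0.0
```

Emit:
apply_moves:
  moves:
    - [0,0,0.01,0,0,0,0]
    - [0,0,0.01,0,0,0,0]

```text
time_s: 5.75
tool_pos: [0.5666, -0.1743, 0.2015]
tool_rot: [158.8, 0.0, 62.8]
force: [-4.1, 1.5, 12.1]
grip_width: 0.0006
grasp_force: 6.7
```

Emit:
apply_moves:
  moves:
    - [0,0,0.01,0,0,0,0]
    - [0,0,0.01,0,0,0,0]

```text
time_s: 5.95
tool_pos: [0.5688, -0.1754, 0.2022]
tool_rot: [158.5, -0.0, 62.8]
force: [-8.1, 1.3, 22.0]
grip_width: 0.0007
grasp_force: 11.2
```

Emit:
apply_moves:
  moves:
    - [0,0,-0.006,0,0,0,0]
    - [0.0,0.033,-0.004,0.07,0,0,0]
    - [0,0.066,0.001,0.14,0,0,0]
    - [0,0.097,0.01,0.21,0,0,0]

```text
time_s: 6.35
tool_pos: [0.5833, -0.1818, 0.2041]
tool_rot: [177.1, -0.0, 62.9]
force: [-4.5, -1.5, 11.7]
grip_width: 0.0003
grasp_force: 5.8
```

Emit:
apply_moves:
  moves:
    - [0.0,0.033,0.002,0.07,0,0,0]
    - [0,0.066,0.007,0.14,0,0,0]
    - [0,0.097,0.015,0.21,0,0,0]
    - [0,0.128,0.027,0.28,0,0,0]
    - [0,0.128,0.027,0.28,0,0,0]

```text
time_s: 6.85
tool_pos: [0.6105, -0.1965, 0.1968]
tool_rot: [-159.2, 0.2, 62.9]
force: [7.6, -0.2, 9.4]
grip_width: 0.0006
grasp_force: 5.9
```

```bash
python3 - <<'E'
from h import *
o=env.get_obs(); print(o['tool_pos'],o['tool_rot'],o['force'])
r=o['tool_pos']-(O-.035*Y+.139*Z); print('contact angle',np.degrees(np.arctan2(r@X,r[2])),np.hypot(r@X,r[2]))
E
```

```text
[ 0.61046134 -0.19645869  0.19680641] [-159.16780366    0.19664736   62.90287721] [ 7.5909559  -0.20787765  9.43861128]
contact angle 26.866782079440146 0.06480106155703004
```

Emit:
apply_moves:
  moves:
    - [0,0,-0.05,0,0,0,0]
    - [0,0,-0.1,0,0,0,0]

```text
time_s: 7.05
tool_pos: [0.6111, -0.1979, 0.2156]
tool_rot: [-158.8, 0.2, 62.8]
force: [-0.2, 0.5, 0.2]
grip_width: 0.0003
grasp_force: 0.0
```

```bash
python3 - <<'E'
from h import *
o=env.get_obs(); print(o['tool_pos'],o['tool_rot'],o['force'])
go(*press(-19,.085));go(*press(0,.085))
E
```

```text
[ 0.61108866 -0.19790914  0.21563386] [-158.75361814    0.17298102   62.78285033] [-0.20280584  0.51420285  0.20808681]
shift [ 0.005 -0.278  0.088] turn [-0.468  0.002 -0.003] calls>= 1 rows>= 4.7
shift [ 0.006 -0.157  0.016] turn [-0.247  0.002 -0.003] calls>= 1 rows>= 2.5
```

Emit:
apply_moves:
  moves:
    - [0.005,-0.08,0,-0.1,0,0,0]
    - [0.005,-0.157,0.015,-0.2,0,0,0]
    - [0.005,-0.22,0.05,-0.3,0,0,0]
    - [0.005,-0.278,0.088,-0.4,0,0,0]
    - [0.005,-0.278,0.088,-0.468,0,0,0]
    - [0.005,-0.278,0.088,-0.468,0,0,0]

```text
time_s: 7.65
tool_pos: [0.555, -0.1667, 0.2173]
tool_rot: [161.2, -0.2, 63.1]
force: [-0.7, 1.0, -1.0]
grip_width: 0.0004
grasp_force: 0.0
```

Emit:
apply_moves:
  moves:
    - [0,0,0.04,0,0,0,0]
    - [0,0,0.08,0,0,0,0]
    - [0,0,0.095,0,0,0,0]
    - [0,0,0.11,0,0,0,0]
    - [0,0,0.11,0,0,0,0]

```text
time_s: 8.15
tool_pos: [0.5695, -0.1766, 0.2025]
tool_rot: [160.6, 0.2, 62.6]
force: [-4.2, -0.3, 13.9]
grip_width: -0.0001
grasp_force: 7.3
```

```bash
python3 - <<'E'
from h import *
o=env.get_obs(); print(o['tool_pos'],o['tool_rot'],o['force'])
r=o['tool_pos']-(O-.035*Y+.139*Z); print('contact angle',np.degrees(np.arctan2(r@X,r[2])),np.hypot(r@X,r[2]))
E
```

```text
[ 0.56951254 -0.17656958  0.20250818] [160.5938396    0.21169801  62.61802833] [-4.15365405 -0.25759895 13.85729934]
contact angle -14.335865833247308 0.06554932370183268
```

Emit:
apply_moves:
  moves:
    - [0.0,0.033,0.002,0.07,0,0,0]
    - [0,0.066,0.007,0.14,0,0,0]
    - [0,0.097,0.015,0.21,0,0,0]
    - [0,0.128,0.027,0.28,0,0,0]
    - [0,0.157,0.042,0.35,0,0,0]
    - [0,0.178,0.055,0.4,0,0,0]
    - [0,0.178,0.055,0.4,0,0,0]

```text
time_s: 8.85
tool_pos: [0.6048, -0.1934, 0.1998]
tool_rot: [-165.0, 0.3, 62.8]
force: [6.2, 0.4, 9.9]
grip_width: 0.0006
grasp_force: 5.6
```

Emit:
apply_moves:
  moves:
    - [0,0,-0.05,0,0,0,0]
    - [0,0,-0.15,0,0,0,0]
    - [0,0,-0.25,0,0,0,0]

```text
time_s: 9.15
tool_pos: [0.6114, -0.1972, 0.2473]
tool_rot: [-164.5, 0.2, 62.8]
force: [0.1, -0.3, -0.8]
grip_width: 0.0007
grasp_force: 0.0
```

```bash
python3 - <<'E'
from h import *
go([.641,-.071,.30],(R.from_euler('z',63,degrees=True)*R.from_euler('x',180,degrees=True)*R.from_euler('y',-20,degrees=True)).as_matrix())
E
```

```text
shift [ 0.627 -0.222 -0.215] turn [-0.179 -0.229  0.028] calls>= 1 rows>= 2.9
```

Emit:
apply_moves:
  moves:
    - [0.15,-0.05,-0.1,-0.06,-0.07,0.01,0]
    - [0.35,-0.1,-0.215,-0.12,-0.15,0.02,0]
    - [0.55,-0.2,-0.215,-0.179,-0.229,0.028,0]
    - [0.627,-0.222,-0.215,-0.179,-0.229,0.028,0]
    - [0.627,-0.222,-0.215,-0.179,-0.229,0.028,0]
    - [0.627,-0.222,-0.215,-0.179,-0.229,0.028,0]

```text
time_s: 9.75
tool_pos: [0.6407, -0.0702, 0.3005]
tool_rot: [179.9, 20.0, 63.1]
force: [0.2, -1.6, 0.9]
grip_width: 0.0004
grasp_force: 0.0
```

```bash
python3 - <<'E'
from h import *
o=env.get_obs(); print(o['time_s'],o['tool_pos'],o['tool_rot'],o['qpos'])
c=viewer.get_calibration('wrist'); im=snap('wrist','w3.png')
cv2.imwrite('pics/w3b.png',cv2.resize(im[80:240,170:390,::-1],None,fx=3.5,fy=3.5,interpolation=3))
np.save('w3.npy',[c['position'],c['orientation']])
E
```

```text
9.75 [ 0.64070195 -0.07021445  0.30054609] [179.87503446  20.03051934  63.07034038] [-40.23988555  31.00610695  54.33855554  71.68372731  -5.4875722
  94.67309204 -16.02653671]
```

View pics/w3b.png

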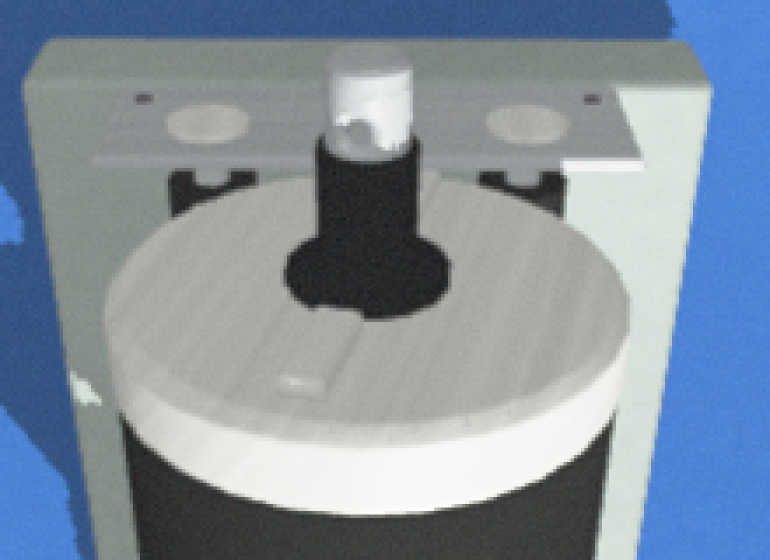

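```bash
python3 - <<'E'
from h import *
c=viewer.get_calibration('wrist'); q=np.load('w3.npy'); c['position'],c['orientation']=q
f=lambda a:np.array(a)/3.5+[170,80]
def on(a,off):
    p,d=ray(c,f(a));P0=O+Y*off;t=((P0-p)@Y)/(d@Y);r=p+t*d-O-.139*Z;return np.array([r@X,r[2]])
for a in((303,377),(337,308)): v=on(a,.061);print(v,np.degrees(np.arctan2(v[0],v[1])))
for e in((106,312),(629,312),(368,445),(368,174)):print(e,on(e,.055))
S=onz(c,f((371,60)),.139);print('stud end',S,(S-O)@X,(S-O)@Y)
for a in ((358,131),(371,131)): 
    P=onz(c,f(a),.149);print('hole top',(P-O)@X,(P-O)@Y)
E
```

```text
[-0.01431075  0.05002944] -15.96299397080987
[-0.00744328  0.02104753] -19.475692635314378
(106, 312) [-0.06349887  0.01285735]
(629, 312) [0.06299042 0.01289536]
(368, 445) [-0.00027625  0.06658029]
(368, 174) [ 2.81321274e-06 -6.42011339e-02]
stud end [ 0.65198695 -0.05149873  0.139     ] 0.00047388047830609903 0.11269996956150498
hole top -0.002436063533370926 0.10017778419614982
hole top 0.00046480612924401643 0.10017836276502842
```

```bash
python3 - <<'E'
from h import *
go(*press(-8,.075))
E
```

```text
shift [-0.43  -0.05   0.623] turn [-0.091  0.233  0.015] calls>= 1 rows>= 3.0
```

Emit:
apply_moves:
  moves:
    - [-0.15,-0.02,0.1,-0.03,0.08,0,0]
    - [-0.3,-0.03,0.25,-0.06,0.15,0.01,0]
    - [-0.43,-0.05,0.45,-0.09,0.233,0.015,0]
    - [-0.43,-0.05,0.6,-0.09,0.233,0.015,0]
    - [-0.43,-0.05,0.623,-0.09,0.233,0.015,0]
    - [-0.43,-0.05,0.623,-0.09,0.233,0.015,0]

```text
time_s: 10.4
tool_pos: [0.5747, -0.1789, 0.2133]
tool_rot: [172.1, -0.2, 62.8]
force: [0.2, 0.6, -0.3]
grip_width: 0.0007
grasp_force: 0.0
```

Emit:
apply_moves:
  moves:
    - [0,0,0.03,0,0,0,0]
    - [0,0,0.05,0,0,0,0]
    - [0,0,0.062,0,0,0,0]
    - [0,0,0.062,0,0,0,0]

```text
time_s: 10.8
tool_pos: [0.5805, -0.1771, 0.204]
tool_rot: [171.7, -0.2, 63.2]
force: [-0.9, 0.2, 10.2]
grip_width: 0.0003
grasp_force: 5.4
```

```bash
python3 - <<'E'
from h import *
o=env.get_obs(); print(o['tool_pos'],o['tool_rot'],o['force'])
r=o['tool_pos']-(O-.035*Y+.139*Z); print('contact angle',np.degrees(np.arctan2(r@X,r[2])),np.hypot(r@X,r[2]))
E
```

```text
[ 0.58047376 -0.17709846  0.20401474] [ 1.71709355e+02 -1.57161621e-01  6.32103113e+01] [-0.94633373  0.16987846 10.18955088]
contact angle -5.468165782234903 0.06531195394112635
```

Emit:
apply_moves:
  moves:
    - [0.0,0.03,0.002,0.06,0,0,0]
    - [0,0.06,0.006,0.12,0,0,0]
    - [0,0.082,0.011,0.175,0,0,0]
    - [0,0.082,0.011,0.175,0,0,0]
    - [0,0.082,0.011,0.175,0,0,0]

```text
time_s: 11.3
tool_pos: [0.5969, -0.1843, 0.203]
tool_rot: [-173.3, -0.2, 63.3]
force: [2.6, 0.6, 9.0]
grip_width: 0.0002
grasp_force: 4.5
```

```bash
python3 - <<'E'
from h import *
o=env.get_obs(); print(o['tool_pos'],o['tool_rot'],o['force'])
r=o['tool_pos']-(O-.035*Y+.139*Z); print('contact angle',np.degrees(np.arctan2(r@X,r[2])),np.hypot(r@X,r[2]))
E
```

```text
[ 0.59692329 -0.18429739  0.20299446] [-1.73325580e+02 -1.51732965e-01  6.32856842e+01] [2.56009881 0.60248582 9.01108329]
contact angle 10.361841254633937 0.06505541987006484
```

Lift and look at the lid again.

Emit:
apply_moves:
  moves:
    - [0,0,-0.05,0,0,0,0]
    - [0,0,-0.15,0,0,0,0]
    - [0,0,-0.25,0,0,0,0]
    - [0,0,-0.25,0,0,0,0]

```text
time_s: 11.7
tool_pos: [0.5993, -0.1876, 0.2533]
tool_rot: [-173.2, -0.1, 63.2]
force: [-0.2, -0.4, 0.8]
grip_width: 0.0007
grasp_force: 0.0
```

```bash
python3 - <<'E'
from h import *
go([.641,-.071,.30],(R.from_euler('z',63,degrees=True)*R.from_euler('x',180,degrees=True)*R.from_euler('y',-20,degrees=True)).as_matrix())
E
```

```text
shift [ 0.615 -0.104 -0.221] turn [-0.078 -0.234  0.016] calls>= 1 rows>= 2.6
```

Emit:
apply_moves:
  moves:
    - [0.2,-0.03,-0.1,-0.03,-0.08,0,0]
    - [0.4,-0.06,-0.22,-0.05,-0.16,0.01,0]
    - [0.615,-0.104,-0.221,-0.078,-0.234,0.016,0]
    - [0.615,-0.104,-0.221,-0.078,-0.234,0.016,0]
    - [0.615,-0.104,-0.221,-0.078,-0.234,0.016,0]
    - [0.615,-0.104,-0.221,-0.078,-0.234,0.016,0]

```text
time_s: 12.3
tool_pos: [0.6391, -0.0715, 0.297]
tool_rot: [-179.7, 20.1, 63.0]
force: [-1.0, -0.1, -0.4]
grip_width: 0.0007
grasp_force: 0.0
```

```bash
python3 - <<'E'
from h import *
o=env.get_obs(); print(o['time_s'],o['tool_pos'],o['tool_rot'],o['qpos'])
c=viewer.get_calibration('wrist'); im=snap('wrist','w4.png')
cv2.imwrite('pics/w4b.png',cv2.resize(im[80:240,170:390,::-1],None,fx=3.5,fy=3.5,interpolation=3))
np.save('w4.npy',[c['position'],c['orientation']])
E
```

```text
12.3 [ 0.63909281 -0.07148566  0.29704969] [-179.69071231   20.07261238   63.00605477] [-41.64096696  32.48544985  57.71389111  71.93061302  -7.67250977
  94.84440208 -14.48269522]
```

View pics/w4b.png

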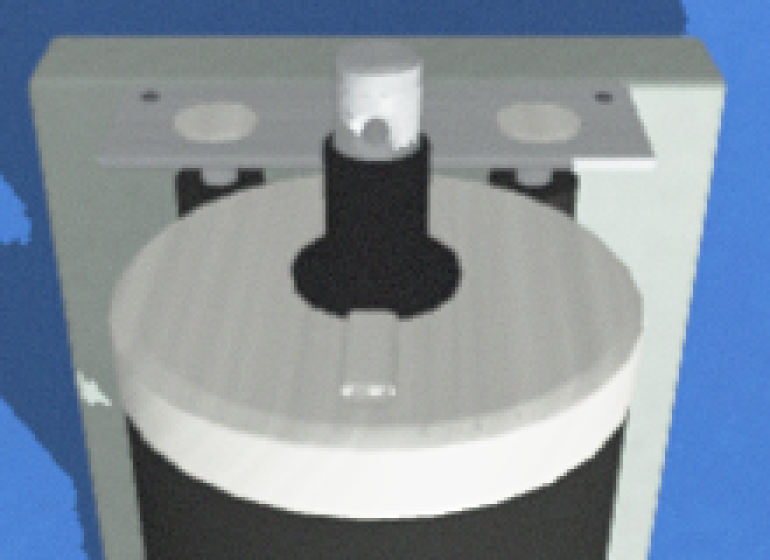

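```bash
python3 - <<'E'
from h import *
c=viewer.get_calibration('wrist'); q=np.load('w4.npy'); c['position'],c['orientation']=q
f=lambda a:np.array(a)/3.5+[170,80]
def on(a,off):
    p,d=ray(c,f(a));P0=O+Y*off;t=((P0-p)@Y)/(d@Y);r=p+t*d-O-.139*Z;return np.array([r@X,r[2]])
for a in((369,383),(370.5,311)): v=on(a,.061);print(v,np.degrees(np.arctan2(v[0],v[1])))
for e in((110,312),(642,312),(376,448),(376,174)):print(e,on(e,.055))
S=onz(c,f((380.5,58)),.139);print('stud end',(S-O)@X,(S-O)@Y)
for a in ((377,129),(380.5,129)): 
    P=onz(c,f(a),.149);print('hole top',(P-O)@X,(P-O)@Y)
go([.510,.232,.25],[180,0,149])
E
```

```text
[-0.0017921   0.05168163] -1.9859843381608973
[-0.00157744  0.0221381 ] -4.0756998147087105
(110, 312) [-0.06393784  0.0126538 ]
(642, 312) [0.06319623 0.01257725]
(376, 448) [-0.00029778  0.06666022]
(376, 174) [-0.00031726 -0.06342834]
stud end 0.000631020826977885 0.11251202949509728
hole top -0.0001286200957051689 0.10021773515570612
hole top 0.0006416037624879245 0.10021736116051724
shift [ 1.079 -1.269 -0.134] turn [-0.178  0.185 -0.992] calls>= 2 rows>= 10.2
```

Emit:
apply_moves:
  moves:
    - [0.18,-0.2,-0.02,-0.03,0.03,-0.1,0.3]
    - [0.36,-0.4,-0.05,-0.05,0.06,-0.19,0.4]
    - [0.54,-0.6,-0.07,-0.08,0.1,-0.28,0.5]
    - [0.54,-0.63,-0.07,-0.1,0.1,-0.37,0.5]
    - [0.54,-0.63,-0.07,-0.1,0.1,-0.46,0.5]
    - [0.54,-0.63,-0.07,-0.1,0.1,-0.46,0.5]

```text
time_s: 12.95
tool_pos: [0.5753, 0.0791, 0.2748]
tool_rot: [-177.7, 10.0, 103.6]
force: [0.4, 0.2, 0.0]
grip_width: 0.0392
grasp_force: 0.0
```

```bash
python3 - <<'E'
from h import *
o=env.get_obs();print(o['tool_pos'],o['tool_rot'],o['qpos'].round(1))
go([.510,.232,.23],[180,0,149])
E
```

```text
[0.57525486 0.07912755 0.27483622] [-177.71840533    9.96953714  103.5678492 ] [-60.1  13.7  51.8  89.2  -0.6  83.7   4.6]
shift [ 0.846 -0.135  0.084] turn [-0.071  0.099 -0.53 ] calls>= 1 rows>= 5.4
```

Emit:
apply_moves:
  moves:
    - [0.2,-0.03,0,-0.01,0.02,-0.1,0.5]
    - [0.4,-0.06,0,-0.03,0.04,-0.19,0.5]
    - [0.6,-0.1,0.04,-0.05,0.07,-0.28,0.5]
    - [0.8,-0.135,0.08,-0.07,0.1,-0.37,0.5]
    - [0.846,-0.135,0.084,-0.07,0.1,-0.46,0.5]
    - [0.846,-0.135,0.084,-0.071,0.099,-0.53,0.5]
    - [0.846,-0.135,0.084,-0.071,0.099,-0.53,0.5]
    - [0.846,-0.135,0.084,-0.071,0.099,-0.53,0.5]
    - [0.846,-0.135,0.084,-0.071,0.099,-0.53,0.5]
    - [0.846,-0.135,0.084,-0.071,0.099,-0.53,0.5]

```text
time_s: 13.95
tool_pos: [0.5103, 0.2331, 0.2296]
tool_rot: [-179.9, 0.1, 149.0]
force: [-0.3, -0.2, 0.3]
grip_width: 0.0433
grasp_force: 0.0
```

```bash
python3 - <<'E'
from h import *
o=env.get_obs();print(o['time_s'],o['tool_pos'],o['tool_rot'],o['qpos'].round(1),np.abs(o['joint_velocities']).max())
c=viewer.get_calibration('wrist'); im=snap('wrist','w5.png')
b=boxes_of('wrist','clip_coil');print([(x['location'],x['conf'],onz(c,x['location'],.122)) for x in b[:2]])
m=masks_of('wrist','clip_coil')[0]
v,u=np.nonzero(m['pixels']);print(u.size,u.min(),u.max(),v.min(),v.max(),m['location'],cv2.minAreaRect(np.c_[u,v].astype(np.float32)))
x,y=map(int,m['location']);cv2.imwrite('pics/w5b.png',cv2.resize(im[y-50:y+50,x-60:x+60,::-1],None,fx=6,fy=6,interpolation=0));print(x-60,y-50)
np.save('w5.npy',[c['position'],c['orientation']])
E
```

```text
13.95 [0.51034931 0.23310299 0.22959871] [-1.79903702e+02  8.92095221e-02  1.49009997e+02] [-65.2   8.4  42.   96.8  -5.6  77.1  36.8] 0.5235975138318979
[([276.1, 202.0], 0.94, array([0.5104162 , 0.23332043, 0.122     ]))]
414 267 280 183 218 [271.0, 204.9] ((273.5, 200.5), (35.0, 13.0), 90.0)
211 154
```

View pics/w5b.png

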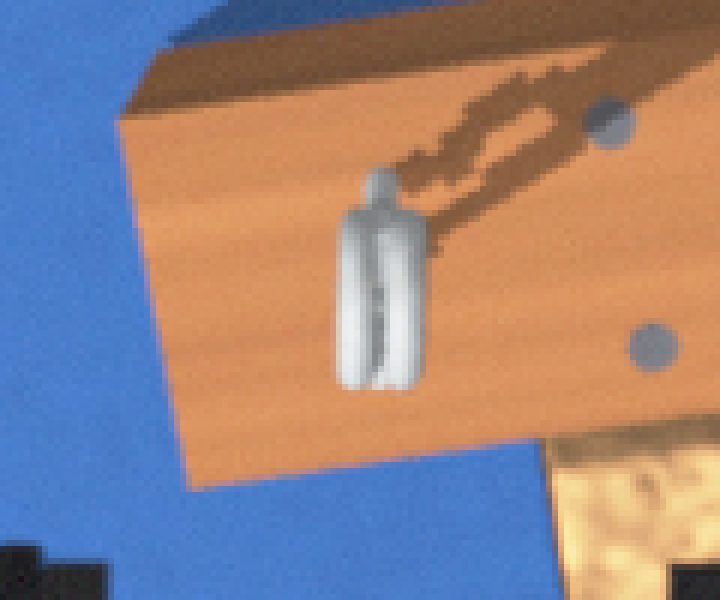

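Emit:
apply_moves:
  moves:
    - [0,0,0.2,0,0,0,0.5]
    - [-0.002,-0.003,0.4,0,0,0,0.5]
    - [-0.004,-0.003,0.55,0,0,0,0.5]
    - [-0.004,-0.003,0.633,0,0,0,0.5]
    - [-0.004,-0.003,0.633,0,0,0,0.5]
    - [-0.004,-0.003,0.633,0,0,0,0.35]
    - [-0.004,-0.003,0.633,0,0,0,0.35]

```text
time_s: 14.8
tool_pos: [0.5114, 0.2331, 0.1044]
tool_rot: [180.0, 0.1, 149.2]
force: [-0.3, -0.5, 0.2]
grip_width: 0.0346
grasp_force: 0.0
```

Emit:
apply_moves:
  moves:
    - [0,0,0,0,0,0,0.1]
    - [0,0,0,0,0,0,0]
    - [0,0,0,0,0,0,0]
    - [0,0,0,0,0,0,0]
    - [0,0,0,0,0,0,0]
  grip_force: 40

```text
time_s: 15.3
tool_pos: [0.5106, 0.2326, 0.1032]
tool_rot: [-179.9, 0.1, 149.2]
force: [0.7, -0.9, 2.2]
grip_width: 0.0105
grasp_force: 40.0
```

Emit:
apply_moves:
  moves:
    - [0,0,-0.05,0,0,0,0]
    - [0,0,-0.12,0,0,0,0]
    - [0,0,-0.25,0,0,0,0]
    - [0,0,-0.45,0,0,0,0]
    - [0,0,-0.65,0,0,0,0]
    - [0,0,-0.8,0,0,0,0]
    - [0,0,-0.8,0,0,0,0]
    - [0,0,-0.8,0,0,0,0]
  grip_force: 50

```text
time_s: 16.1
tool_pos: [0.5107, 0.2331, 0.2641]
tool_rot: [180.0, 0.1, 149.2]
force: [-0.0, 0.6, -2.1]
grip_width: 0.0099
grasp_force: 50.0
```

```bash
python3 - <<'E'
from h import *
o=env.get_obs();print(o['time_s'],o['tool_pos'],o['tool_rot'],o['grip_width'],o['force'])
c=viewer.get_calibration('wrist'); im=snap('wrist','w6.png')
T=rot(o['tool_rot']);pt=lambda y:proj(c,np.array(o['tool_pos'])+T@np.array(y))
for n in((0,0,0),(-.009,0,.0675),(.009,0,.0675),(.008,0,.0425),(-.008,0,.0425)):print(n,pt(n))
cv2.imwrite('pics/w6b.png',cv2.resize(im[110:310,180:380,::-1],None,fx=3,fy=3,interpolation=3))
E
```

```text
16.1 [0.51070317 0.23308683 0.26414009] [1.79990000e+02 1.05856924e-01 1.49186815e+02] 0.009920237945840212 [-0.02966746  0.57876843 -2.0806422 ]
(0, 0, 0) [275.94751237 265.49847979]
(-0.009, 0, 0.0675) [275.68353802 232.63712821]
(0.009, 0, 0.0675) [275.67120583 206.1117003 ]
(0.008, 0, 0.0425) [275.753421   220.27294382]
(-0.008, 0, 0.0425) [275.76389175 246.16191771]
```

View pics/w6b.png

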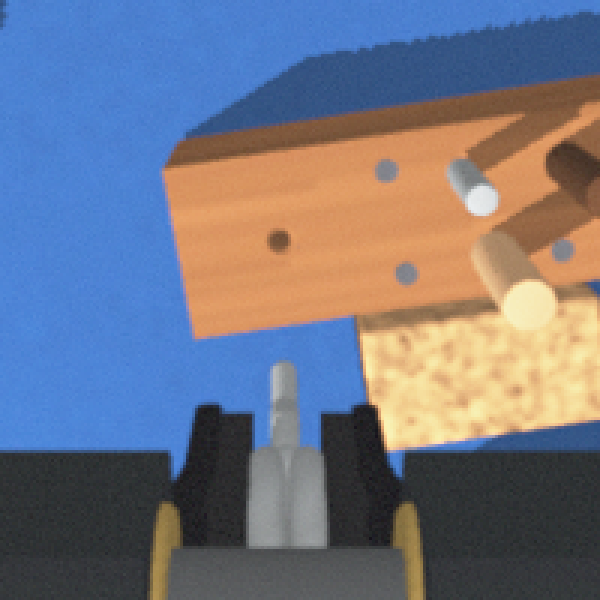

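```bash
python3 - <<'E'
from h import *
o=env.get_obs();c=viewer.get_calibration('wrist');T=rot(o['tool_rot'])
H=onz(c,(273,190),.06);print('hole world',H,'in tool',T.T@(H-o['tool_pos']), 'block frame check')
pt=lambda y:(proj(c,o['tool_pos']+T@np.array(y))-[180,110])*3
def m(phi,dx,dz,x,z):   # clip pt -> tool, straight leg on -x side (s=1)
    a=np.radians(phi);x-=.009;z-=.0865
    return (dx+x*np.cos(a)-z*np.sin(a)*-1, 0, -.019+dz-(z*np.cos(a)+x*np.sin(a)))
# phi>0: tip towards -x
top=lambda P:pt(P)[1]
for phi in(0,3,6):
    for dx in(-.001,.001):
        print(phi,dx,'flare end',[round(top(m(phi,dx,0,x,.025))) for x in(.0145,.017)],'belly',round(top(m(phi,dx,0,.015,.0485))),'tip',round(top(m(phi,dx,0,.0025,0))),'coil edge',min(round(top(m(phi,dx,0,.009+.0115*np.cos(t),.0865+.0115*np.sin(t)))) for t in np.linspace(-3,3,60)))
E
```

```text
hole world [0.52133081 0.22284678 0.06      ] in tool [-0.0146843  -0.00242794  0.20284876] block frame check
0 -0.001 flare end [348, 336] belly 391 tip 361 coil edge 449
0 0.001 flare end [338, 326] belly 380 tip 353 coil edge 437
3 -0.001 flare end [364, 352] belly 403 tip 380 coil edge 453
3 0.001 flare end [355, 343] belly 392 tip 372 coil edge 440
6 -0.001 flare end [381, 370] belly 415 tip 400 coil edge 456
6 0.001 flare end [371, 360] belly 404 tip 391 coil edge 443
```

```bash
cat >> h.py <<'E'
TIP=np.array([-.016,-.001,.0667])
RI=R.from_euler('xyz',[180,0,153],degrees=True).as_matrix()@R.from_euler('y',2,degrees=True).as_matrix()
def tipto(x,y,z): return O+x*X+y*Y+z*Z-RI@TIP, RI
E
python3 - <<'E'
from h import *
print(env.get_obs()['qpos'].round(1)); P=tipto(0,.098,.165);print(P[0]);go(*P)
E
```

```text
[-65.7   7.3  42.4  93.9  -4.9  80.8  36.4]
[ 0.63317172 -0.05728773  0.23221776]
shift [-1.272 -0.93   0.156] turn [-0.001  0.024 -0.044] calls>= 2 rows>= 6.3
```

Emit:
apply_moves:
  moves:
    - [-0.1,-0.07,0,0,0,0,0]
    - [-0.22,-0.16,0,0,0,0,0]
    - [-0.34,-0.25,0,0,0,-0.01,0]
    - [-0.46,-0.34,0,0,0.01,-0.02,0]
    - [-0.58,-0.43,0,0,0.01,-0.03,0]
    - [-0.7,-0.52,0,0,0.02,-0.04,0]
    - [-0.75,-0.56,0,0,0.024,-0.044,0]
    - [-0.75,-0.56,0,0,0.024,-0.044,0]

```text
time_s: 16.95
tool_pos: [0.5815, 0.0565, 0.2619]
tool_rot: [-179.8, -2.0, 152.6]
force: [-0.1, 0.2, 0.4]
grip_width: 0.0105
grasp_force: 50.0
```

```bash
python3 - <<'E'
from h import *
o=env.get_obs();print(o['qpos'].round(1),o['tool_pos']); P=tipto(0,.098,.165);go(*P)
E
```

```text
[-48.7  14.   49.3  89.3 -11.4  83.5  64.1] [0.5815323  0.05653043 0.26188932]
shift [-0.496 -0.386  0.132] turn [-0.003 -0.    -0.004] calls>= 1 rows>= 2.6
```

Emit:
apply_moves:
  moves:
    - [-0.1,-0.08,0,0,0,0,0]
    - [-0.22,-0.17,0.02,0,0,0,0]
    - [-0.34,-0.26,0.06,0,0,0,0]
    - [-0.44,-0.34,0.1,0,0,-0.002,0]
    - [-0.496,-0.386,0.132,-0.002,0,-0.004,0]
    - [-0.496,-0.386,0.132,-0.002,0,-0.004,0]
    - [-0.496,-0.386,0.132,-0.002,0,-0.004,0]
    - [-0.496,-0.386,0.132,-0.002,0,-0.004,0]

```text
time_s: 17.75
tool_pos: [0.6342, -0.051, 0.2336]
tool_rot: [179.8, -2.0, 153.5]
force: [-0.9, 0.3, -1.2]
grip_width: 0.0106
grasp_force: 50.0
```

```bash
python3 - <<'E'
from h import *
o=env.get_obs();print(o['time_s'],o['qpos'].round(1),o['tool_pos'],o['tool_rot'],o['force']); go(*tipto(0,.098,.165))
c=viewer.get_calibration('wrist'); im=snap('wrist','w7.png');T=rot(o['tool_rot'])
off=np.array([200,140])
print('tip',(proj(c,o['tool_pos']+T@TIP)-off)*5)
for n,p in dict(hole=O+.097*Y+.149*Z,end=O+.112*Y+.149*Z,endaxis=O+.112*Y+.139*Z).items():print(n,(proj(c,p)-off)*5)
cv2.imwrite('pics/w7b.png',cv2.resize(im[140:260,200:355,::-1],None,fx=5,fy=5,interpolation=3))
E
```

```text
17.75 [-34.6  23.2  50.   84.1 -18.4  82.9  79.5] [ 0.6341792  -0.05097804  0.23358712] [179.8018898   -2.03525185 153.46856523] [-0.85654128  0.28880512 -1.23896569]
shift [-0.01  -0.03   0.006] turn [ 0.002 -0.     0.005] calls>= 1 rows>= 0.1
tip [371.46721169 515.12438039]
hole [318.107326   485.20288955]
end [425.31516723 485.78916782]
endaxis [423.28003584 462.87437927]
```

View pics/w7b.png

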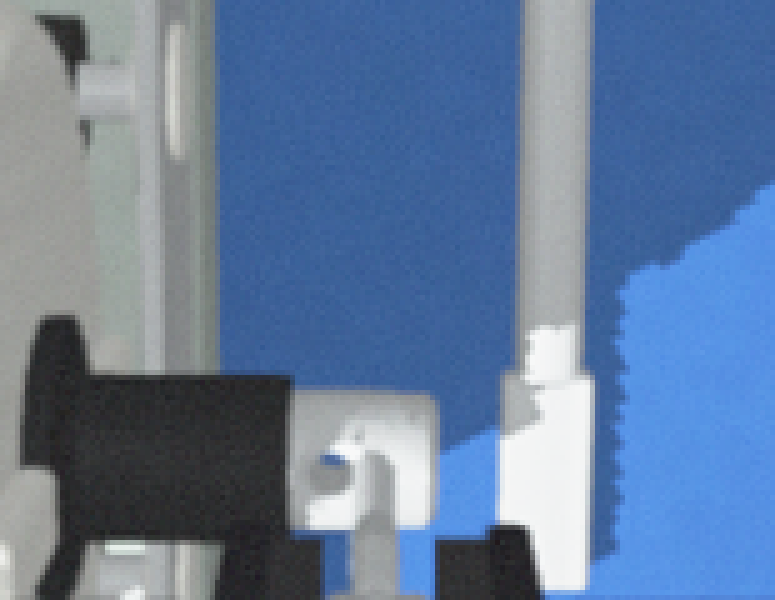

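Emit:
apply_moves:
  moves:
    - [0,0,0,0,0,0,0]
    - [0,0,0,0,0,0,0]
    - [0,0,0,0,0,0,0]

```text
time_s: 18.1
tool_pos: [0.6343, -0.053, 0.2338]
tool_rot: [179.8, -2.0, 153.3]
force: [-0.1, -0.5, 0.0]
grip_width: 0.0105
grasp_force: 50.0
```

```bash
cat > tm.py <<'E'
from h import *
import sys
o=env.get_obs();print(o['time_s'],o['tool_pos'],o['tool_rot'],o['force'],o['grip_width']);go(*tipto(-.001,.098,.165))
a=cv2.imread('pics/w7.png');b=cv2.cvtColor(snap('wrist',sys.argv[1]),cv2.COLOR_RGB2BGR)
def m(x0,x1,y0,y1):
    t=a[y0:y1,x0:x1];r=cv2.matchTemplate(b[y0-30:y1+30,x0-40:x1+40],t,cv2.TM_CCOEFF_NORMED);_,s,_,l=cv2.minMaxLoc(r)
    return s,l[0]-40,l[1]-30
print('stud+sleeve',m(225,272,212,240),'hole',m(258,270,222,242)); print('clip flare',m(269,282,231,255))
E
python3 tm.py w8.png
```

```text
18.1 [ 0.63425257 -0.05301947  0.23376939] [179.84397602  -1.9775371  153.34988218] [-0.12293286 -0.45726224  0.0491037 ] 0.01049340760857794
shift [-0.    -0.021  0.008] turn [0.002 0.    0.004] calls>= 1 rows>= 0.1
stud+sleeve (0.980578601360321, 2, -2) hole (0.8664659261703491, 2, -2)
clip flare (0.8845186233520508, 0, 0)
```

Emit:
apply_moves:
  moves:
    - [0,-0.01,0,0.002,0,0.002,0]
    - [0,-0.021,0.008,0.002,0,0.004,0]
    - [0,-0.021,0.008,0.002,0,0.004,0]
    - [0,-0.021,0.008,0.002,0,0.004,0]

```text
time_s: 18.55
tool_pos: [0.6322, -0.0574, 0.2318]
tool_rot: [-179.9, -2.0, 152.9]
force: [-0.7, 0.1, -0.7]
grip_width: 0.0102
grasp_force: 50.0
```

```bash
python3 tm.py w9.png
```

```text
18.55 [ 0.63219786 -0.05738625  0.23182633] [-179.94617446   -1.99823523  152.94693024] [-0.71756173  0.13633355 -0.70163614] 0.010229097881563641
shift [ 0.001  0.003 -0.002] turn [-0.001  0.    -0.001] calls>= 1 rows>= 0.0
stud+sleeve (0.9823812246322632, 10, -1) hole (0.6372703909873962, -35, 9)
clip flare (0.7436634302139282, 1, -1)
```

Emit:
apply_moves:
  moves:
    - [0,0.004,0.02,0,0,0,0]
    - [-0.003,0.004,0.04,0,0,0,0]
    - [-0.004,0.004,0.06,0,0,0,0]
    - [-0.006,0.004,0.08,0,0,0,0]
    - [-0.006,0.004,0.09,0,0,0,0]
    - [-0.006,0.004,0.09,0,0,0,0]

```text
time_s: 19.2
tool_pos: [0.6329, -0.0567, 0.2134]
tool_rot: [-179.9, -2.0, 153.0]
force: [-0.6, 0.1, -0.4]
grip_width: 0.0104
grasp_force: 50.0
```

Emit:
apply_moves:
  moves:
    - [-0.001,0,0.01,0,0,0,0]
    - [-0.002,0,0.02,0,0,0,0]
    - [-0.002,0,0.03,0,0,0,0]
    - [-0.002,0,0.03,0,0,0,0]

```text
time_s: 19.6
tool_pos: [0.6332, -0.0568, 0.2076]
tool_rot: [-179.9, -2.0, 153.0]
force: [-0.2, 0.4, -0.3]
grip_width: 0.0102
grasp_force: 50.0
```

Emit:
apply_moves:
  moves:
    - [-0.001,0,0.015,0,0,0,0]
    - [-0.002,0,0.03,0,0,0,0]
    - [-0.003,0,0.045,0,0,0,0]
    - [-0.004,0,0.06,0,0,0,0]
    - [-0.004,0,0.06,0,0,0,0]

```text
time_s: 20.1
tool_pos: [0.6334, -0.0569, 0.1952]
tool_rot: [-179.9, -2.0, 153.0]
force: [-0.1, -0.6, 0.3]
grip_width: 0.0103
grasp_force: 50.0
```

Emit:
apply_moves:
  moves:
    - [-0.001,0,0.015,0,0,0,0]
    - [-0.002,0,0.03,0,0,0,0]
    - [-0.003,0,0.045,0,0,0,0]
    - [-0.003,0,0.045,0,0,0,0]

```text
time_s: 20.5
tool_pos: [0.6336, -0.057, 0.1862]
tool_rot: [-179.9, -2.0, 153.0]
force: [0.1, -0.0, -1.4]
grip_width: 0.0101
grasp_force: 50.0
```

Emit:
apply_moves:
  moves:
    - [-0.001,0,0.015,0,0,0,0]
    - [-0.002,0,0.03,0,0,0,0]
    - [-0.002,0,0.03,0,0,0,0]

```text
time_s: 20.8
tool_pos: [0.6338, -0.0571, 0.1803]
tool_rot: [-179.9, -2.0, 153.0]
force: [-0.4, 0.2, -0.8]
grip_width: 0.0102
grasp_force: 50.0
```

Emit:
apply_moves:
  moves:
    - [-0.001,0,0.015,0,0,0,0]
    - [-0.002,0,0.03,0,0,0,0]
    - [-0.003,0,0.045,0,0,0,0]
    - [-0.003,0,0.045,0,0,0,0]

```text
time_s: 21.2
tool_pos: [0.6336, -0.0567, 0.1711]
tool_rot: [-179.9, -2.1, 153.0]
force: [-3.0, 1.8, 0.2]
grip_width: 0.0103
grasp_force: 50.0
```

Emit:
apply_moves:
  moves:
    - [-0.001,0,0.015,0,0,0,0]
    - [-0.002,0,0.03,0,0,0,0]
    - [-0.002,0,0.03,0,0,0,0]

```text
time_s: 21.5
tool_pos: [0.6337, -0.0571, 0.164]
tool_rot: [-179.9, -2.1, 153.0]
force: [-1.2, 1.5, -5.6]
grip_width: 0.0103
grasp_force: 50.0
```

Emit:
apply_moves:
  moves:
    - [-0.001,0,0.01,0,0,0,0]
    - [-0.001,0,0.02,0,0,0,0]
    - [-0.001,0,0.02,0,0,0,0]

```text
time_s: 21.8
tool_pos: [0.6343, -0.0577, 0.1611]
tool_rot: [-179.9, -2.0, 153.0]
force: [-2.8, 1.0, -3.5]
grip_width: 0.0102
grasp_force: 50.0
```

Emit:
apply_moves:
  moves:
    - [0,0,0.005,0,0,0,0]
    - [-0.001,0,0.01,0,0,0,0]
    - [-0.001,0,0.01,0,0,0,0]

```text
time_s: 22.1
tool_pos: [0.635, -0.0579, 0.1599]
tool_rot: [-179.9, -1.9, 153.0]
force: [-2.1, 1.1, -3.0]
grip_width: 0.0101
grasp_force: 50.0
```

Emit:
apply_moves:
  moves:
    - [0,0,0.005,0,0,0,0]
    - [0,0,0.01,0,0,0,0]
    - [0,0,0.01,0,0,0,0]

```text
time_s: 22.4
tool_pos: [0.6351, -0.0578, 0.1585]
tool_rot: [-180.0, -1.9, 153.0]
force: [-2.6, 0.1, 0.7]
grip_width: 0.0101
grasp_force: 50.0
```

Emit:
apply_moves:
  moves:
    - [0,0,0.005,0,0,0,0]
    - [0,0,0.01,0,0,0,0]
    - [0,0,0.01,0,0,0,0]

```text
time_s: 22.7
tool_pos: [0.635, -0.0574, 0.1574]
tool_rot: [180.0, -1.9, 153.0]
force: [-3.9, 1.5, 7.2]
grip_width: 0.0104
grasp_force: 50.0
```

Emit:
apply_moves:
  moves:
    - [0,0,-0.005,0,0,0,0]
    - [0,0,-0.005,0,0,0,0.15]
    - [0,0,-0.005,0,0,0,0.25]
    - [0,0,-0.005,0,0,0,0.25]
    - [0,0,-0.005,0,0,0,0.25]
  grip_force: 10

```text
time_s: 23.2
tool_pos: [0.6347, -0.0577, 0.1566]
tool_rot: [-179.9, -2.0, 153.0]
force: [0.2, 0.1, 0.7]
grip_width: 0.021
grasp_force: 0.0
```

Emit:
apply_moves:
  moves:
    - [0,0,-0.05,0,0,0,0.25]
    - [0,0,-0.15,0,0,0,0.25]
    - [0,0,-0.3,0,0,0,0.25]
    - [0,0,-0.45,0,0,0,0.25]
    - [0.1,0,-0.6,0,0,0,0.25]
    - [0.1,0,-0.6,0,0,0,0.25]
    - [0.1,0,-0.6,0,0,0,0.25]

```text
time_s: 23.9
tool_pos: [0.621, -0.0502, 0.2788]
tool_rot: [180.0, -1.9, 153.0]
force: [0.5, 0.1, -0.2]
grip_width: 0.0217
grasp_force: 0.0
```

```bash
python3 - <<'E'
from h import *
o=env.get_obs();print(o['time_s'],o['tool_pos'],o['tool_rot'],o['grip_width'])
c=viewer.get_calibration('wrist'); im=snap('wrist','w10.png')
for n,p in dict(coil_expected=O+(-.009)*X+.098*Y+.177*Z,stud=O+.097*Y+.149*Z).items():print(n,proj(c,p))
for t in('clip','clip_coil','stud'):print(t,[(x['location'],x['conf']) for x in boxes_of('wrist',t)[:2]])
ms=masks_of('wrist','clip')
if ms:
    v,u=np.nonzero(ms[0]['pixels']);print(u.min(),u.max(),v.min(),v.max())
x,y=proj(c,O+.098*Y+.165*Z).astype(int);y=min(max(y,60),360);cv2.imwrite('pics/w10b.png',cv2.resize(im[y-60:y+60,x-75:x+75,::-1],None,fx=5,fy=5,interpolation=3));print(x-75,y-60)
E
```

```text
23.9 [ 0.62097889 -0.05023444  0.27878427] [179.95442743  -1.87554659 152.99400979] 0.02174714456782154
coil_expected [273.20983437 232.97444275]
stud [272.14566862 232.3177568 ]
clip [([276.7, 222.8], 0.83)]
clip_coil [([276.6, 223.1], 0.8)]
stud [([111.1, 213.2], 0.7)]
268 282 208 237
198 178
```

```bash
python3 - <<'E'
from h import *
c=viewer.get_calibration('wrist')
P=onz(c,(275.5,222.5),.177);r=P-O;print('coil if at .177: X',r@X,'Y',r@Y)
for z in(.177,.182,.190):
    q=[proj(c,O+(-.009+.0115*np.cos(t)-.001)*X+.098*Y+(z+.0115*np.sin(t))*Z)[1] for t in np.linspace(0,6.3,60)];print(z,'rows',min(q),max(q),'width px',(proj(c,O+.1035*Y+z*Z)-proj(c,O+.0925*Y+z*Z))[0])
E
```

```text
coil if at .177: X -0.01898194138752375 Y 0.09904925459188497
0.177 rows 218.56405788854033 249.7673734225853 width px 14.74352270969888
0.182 rows 220.5156568922263 252.2879836776949 width px 15.003111813969554
0.19 rows 223.78653986964662 256.5239323283285 width px 15.43801917202353
```

```bash
python3 - <<'E'
from h import *
o=env.get_obs();print(o['time_s'],o['tool_pos']);c=viewer.get_calibration('wrist')
im=snap('wrist','w11.png');ms=masks_of('wrist','clip')[0]['pixels']
g=cv2.cvtColor(im,cv2.COLOR_RGB2GRAY)
for r in range(190,266,3): print(r,''.join('%4d'%v for v in g[r,256:296:2]),' ',ms[r,256:296:2].astype(int).sum())
E=lambda x,y,z:proj(c,O+x*X+y*Y+z*Z).round()
print('stud end top/bot edges',E(-.01,.112,.139),E(.01,.112,.139),'sleeve',E(-.0125,.091,.139),E(.0125,.091,.139),'belly',E(-.015,.097,.139),'flare',E(-.017,.097,.1155))
E
```

```text
24.15 [ 0.62021825 -0.05031405  0.27627753]
190   91  93  92  95  94  95  94  97  93  91  98  93  90  91  93  98  98  93  94  95   0
193   96  91  95  93  94  93  94  94  96  95  95  95  94  97  95  94  96  92  93  93   0
196   95  96  94  93  95  97  95  98  92  92  95  96  95  94  96  94  95  93  94  92   0
199   95  94  94  93  94  94  94  99  96  95  98  91  95  94  90  95  96  93  92  94   0
202   94  90  94  92  95  94  94  94  92  96  96  92  93  95  98  94  96  91  94  92   0
205   88  95  94  95  94  96  97  94  96  92  99  96  98  93  93  95  95  93  94  95   0
208   90  94  90  92  92  90  97  93  98 109 121  95  95  95  92  91  92  94  95  96   0
211   93  95  90  91  95  91  97 154 157 148 168 158 154 138  95  95  94  94  94  92   6
214   94  97  93  96  96  93 137 211 183 165 227 213 184 161  97  94  96  98  94  94   7
217   45  44  38  43  36  37 139 234 210 166 219 232 212 164 108  98  95  94  94  92   7
220   44  45  45  43  42  40 167 240 223 172 229 240 224 172 159 158 155 154 140  91   8
223   46  45  50  43  44  46 172 244 235 191 222 242 235 193 163 173 168 165 
[... 671 characters left out ...]
  97  99  95  95  93 119 144 142 143 146 146 146   0
250   99  93  95  95  97  97  95  95  97  98  98  97 100 126 146 142 144 143 148 147   0
253   94  98  90  98  93  97  97  94  94  95  97  98  96 112 143 146 146 143 146 144   0
256   92  96  96  95  98  97  97  97  94  95  98  98  98 114 146 146 143 145 145 146   0
259   97  97  97  96  98  97  97  94  96  94  96  95 117 144 141 141 145 142 143 144   0
262   96  97  95  97  97  96  96  95  95 117 144 145 145 145 145 142 144 144 145 145   0
265   96  97  98  98  93  99 114 146 147 145 143 144 143 143 142 142 143 145 144 145   0
stud end top/bot edges [291. 219.] [291. 242.] sleeve [266. 217.] [266. 245.] belly [273. 214.] flare [273. 204.]
```

```bash
python3 - <<'E'
from h import *
print(env.get_obs()['qpos'].round(1))
V=(R.from_euler('z',63,degrees=True)*R.from_euler('x',180,degrees=True)*R.from_euler('y',-20,degrees=True)).as_matrix()
go([.641,-.071,.32],[180,0,110]);go([.641,-.071,.30],V)
E
```

```text
[-36.2  20.3  51.2  82.3 -16.1  86.9  77.6]
shift [-0.131 -0.045 -0.222] turn [-0.01  -0.022  0.5  ] calls>= 1 rows>= 5.0
shift [-0.135 -0.045 -0.122] turn [ 0.163 -0.2    1.039] calls>= 2 rows>= 10.7
```

Emit:
apply_moves:
  moves:
    - [0,0,-0.2,0,0,0.05,0]
    - [-0.05,-0.02,-0.22,0,0,0.15,0]
    - [-0.13,-0.045,-0.22,0,-0.01,0.25,0]
    - [-0.13,-0.045,-0.22,0,-0.02,0.34,0]
    - [-0.13,-0.045,-0.22,0,-0.02,0.43,0]
    - [-0.13,-0.045,-0.22,-0.01,-0.02,0.5,0]
    - [-0.13,-0.045,-0.22,-0.01,-0.02,0.5,0]

```text
time_s: 24.95
tool_pos: [0.6408, -0.0712, 0.3201]
tool_rot: [-179.9, -0.1, 109.9]
force: [-0.4, 0.1, 0.6]
grip_width: 0.0006
grasp_force: 0.0
```

```bash
python3 - <<'E'
from h import *
V=(R.from_euler('z',63,degrees=True)*R.from_euler('x',180,degrees=True)*R.from_euler('y',-20,degrees=True)).as_matrix()
print(env.get_obs()['qpos'].round(1));go([.641,-.071,.30],V)
E
```

```text
[-38.2  24.2  60.1  76.3 -20.9  91.1  39.1]
shift [0.    0.002 0.1  ] turn [ 0.094 -0.221  0.541] calls>= 1 rows>= 5.9
```

Emit:
apply_moves:
  moves:
    - [0,0,0.02,0.02,-0.04,0.09,0]
    - [0,0,0.04,0.03,-0.08,0.18,0]
    - [0,0,0.06,0.05,-0.12,0.27,0]
    - [0,0,0.08,0.06,-0.16,0.36,0]
    - [0,0,0.1,0.08,-0.2,0.45,0]
    - [0,0,0.1,0.094,-0.221,0.541,0]
    - [0,0,0.1,0.094,-0.221,0.541,0]
    - [0,0,0.1,0.094,-0.221,0.541,0]
    - [0,0,0.1,0.094,-0.221,0.541,0]

```text
time_s: 25.85
tool_pos: [0.6406, -0.0718, 0.301]
tool_rot: [180.0, 19.9, 63.1]
force: [0.0, -1.9, 0.8]
grip_width: 0.0004
grasp_force: 0.0
```

```bash
cat > v.py <<'E'
from h import *
import sys
def rect(im,c,off,s=2000):
    n=301;g=np.linspace(-.075,.075,n);xx,zz=np.meshgrid(g,-g)
    q=np.array([proj(c,O+off*Y+.139*Z+a*X+b*Z) for a,b in zip(xx.ravel(),zz.ravel())],np.float32).reshape(n,n,2)
    return cv2.remap(im,q[...,0],q[...,1],cv2.INTER_LINEAR)
c=viewer.get_calibration('wrist');new=snap('wrist',sys.argv[1]);mk=masks_of('wrist','clip')
c4=dict(c);c4['position'],c4['orientation']=np.load('w4.npy');c3=dict(c);c3['position'],c3['orientation']=np.load('w3.npy')
for nm,im,cc in(('w3',cv2.imread('pics/w3.png')[:,:,::-1],c3),('w4',cv2.imread('pics/w4.png')[:,:,::-1],c4),('new',new,c)):
    r=cv2.GaussianBlur(rect(np.ascontiguousarray(im),cc,.061),(3,3),0)
    p=cv2.warpPolar(cv2.cvtColor(r,cv2.COLOR_RGB2GRAY),(150,720),(150,150),150,cv2.WARP_POLAR_LINEAR)
    # cv angle clockwise from +x ; top = 270deg ; tilt from vertical toward +X = ang-270
    a=np.arange(-40,41,2);print(nm)
    for r0,r1 in((106,112),(70,100)):print(r0,[int(p[int((270+t)*2)%720,r0:r1].mean()) for t in a])
print('tilts',list(a))
if mk:
    m=mk[0]['pixels'].astype(np.uint8);print(mk[0]['conf'],mk[0]['location'],m.sum())
    r=rect(m*255,c,.097);v,u=np.nonzero(r>127)
    for z in range(v.min(),v.max()+1,6):
        k=u[v==z];print('z mm',(150-z)*.5,'X mm',(k.min()-150)*.5,(k.max()-150)*.5)
E
python3 v.py w12.png
```

```text
w3
106 [169, 168, 169, 171, 169, 165, 167, 170, 170, 175, 188, 197, 188, 185, 180, 163, 169, 173, 172, 169, 167, 170, 169, 166, 169, 168, 166, 167, 169, 169, 169, 172, 173, 174, 173, 170, 168, 169, 171, 171, 171]
70 [168, 167, 167, 166, 167, 168, 168, 168, 169, 170, 171, 170, 172, 172, 169, 164, 160, 166, 171, 171, 169, 167, 168, 168, 168, 168, 169, 168, 168, 167, 167, 167, 167, 169, 169, 169, 170, 171, 171, 170, 171]
w4
106 [172, 172, 170, 170, 172, 170, 169, 168, 168, 171, 168, 166, 168, 169, 170, 169, 203, 201, 189, 209, 216, 190, 177, 172, 168, 167, 168, 169, 168, 165, 169, 167, 168, 168, 168, 169, 171, 173, 173, 172, 172]
70 [170, 170, 169, 169, 169, 168, 168, 168, 167, 166, 167, 168, 169, 169, 166, 166, 171, 171, 171, 172, 171, 169, 163, 166, 171, 170, 168, 167, 167, 168, 168, 167, 168, 167, 167, 167, 168, 167, 167, 168, 169]
new
106 [172, 173, 170, 169, 172, 170, 168, 169, 168, 171, 169, 164, 167, 169, 171, 168, 199, 200, 187, 212, 219, 193, 178, 172, 168, 167, 167, 168, 167, 165, 169, 167, 166, 167, 167, 167, 169, 171, 173, 172, 170]
70 [169, 170, 169, 169, 169, 168, 167, 167
[... 681 characters left out ...]
64(30), np.int64(32), np.int64(34), np.int64(36), np.int64(38), np.int64(40)]
0.55 [256.4, 126.8] 834
z mm 49.0 X mm -18.0 -11.5
z mm 46.0 X mm -22.5 -8.0
z mm 43.0 X mm -24.0 -6.0
z mm 40.0 X mm -25.5 -5.5
z mm 37.0 X mm -26.5 -5.0
z mm 34.0 X mm -26.5 -4.5
z mm 31.0 X mm -26.5 -4.5
z mm 28.0 X mm -27.0 -3.5
z mm 25.0 X mm -27.0 -3.0
z mm 22.0 X mm -27.5 -3.0
z mm 19.0 X mm -27.5 -2.0
z mm 16.0 X mm -27.0 -1.5
z mm 13.0 X mm -25.0 -0.5
z mm 10.0 X mm -22.5 -0.5
z mm 7.0 X mm -13.5 0.0
z mm 4.0 X mm -13.0 0.0
z mm 1.0 X mm -14.0 0.0
z mm -2.0 X mm -14.5 0.0
z mm -5.0 X mm -15.0 -8.5
z mm -8.0 X mm -15.5 -10.0
z mm -11.0 X mm -15.0 -10.5
z mm -14.0 X mm -15.0 -10.5
z mm -17.0 X mm -14.0 -11.0
```

```bash
python3 -c "
from cell import env
print(env.sign_off())"
```

```text
the job is handed in; nothing more can be done
None
```

I rolled the barrel until the cross hole was about 3° off upright, pushed the R-clip through the stud until the forces showed it had sprung home, let go and handed the job in at about 26 s. The clip leans roughly 7° in the hole, within the 14° allowed, and the judge's verdict was not shown.

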